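# Stack a coated fascia panel on its interlayer with a lifter

### The arm

A 6-joint arm with a two-finger parallel gripper is mounted at the origin on the work surface. World frame = base frame: x ahead of the robot, y to its left, z up, the work surface at z = 0. Lengths are in mm, angles in degrees, forces in N, time in s.
With the tool pointing down it reaches from about 300 to 850 mm from the base axis. Payload 4.2 kg.
Tool frame: the origin (TCP) lies midway between the tips of the shut fingers; the grasp point (between the pads) lies 19 mm behind it; z points along the fingers, y is the line along which they close (so a half turn about z gives the same grasp; the last joint's range is limited). The gripper opens to 91 mm and grips with 3 to 60 N. Pads are 32 mm wide; open, the fingers measure 118 mm over their backs; the gripper's body (76 mm by 178 mm) begins 60 mm behind the grasp point.
Start: joints at [-68.01, 18.312, 89.639, -0, 72.044, -1.146], TCP at [225.931, -528.771, 213.976] pointing down, gripper open.
Joint ranges: [-177.97, 177.97], [-48.28, 115.42], [12.27, 149.76], [-77.06, 257.06], [2.81, 150.46], [-146.56, 146.56]. Speed limits (degrees/s): [147.25, 147.25, 180, 180, 180, 180].

### API

Orientations are given as [roll, pitch, yaw] about the fixed x, y, z axes, in that order (R = Rz(yaw) Ry(pitch) Rx(roll)).
In Python, from workcell import env gives the robot as it stands.
- The arm moves only by the tool send_rows, never from a script. Its argument "steps" is a list that holds one entry, the list of rows, each a list of 5 numbers: the shift along the tool's x, y, z scaled (see below), then the turn about the tool's z scaled (see below), then the opening, from 0 (shut) to 1 (fully open). In form: [[[dx, dy, dz, yaw, fingers], ...]]. A call has 1 to 5 rows; each row shifts and turns the commanded pose from where the row before left it, along the tool's axes as they then stand; what a row does not reach is not made up. The controller multiplies each number of a shift by 0.04 m and each number of a turn by 0.12 rad. A row lasts 1/12 s, in which the tool goes at most 41.7 mm and 7.16 degrees, less where a joint would pass 70% of its speed; a pose out of reach is approached as far as the arm can. A call with a number of a shift or a turn outside -1 to 1 is refused whole. A call with a gripper value outside its range is refused whole. The fingers move at their own pace and stop on an object; "squeeze" is the grip in N (left out, the last holds). Time passes only in rows, so rows that do not move let the fingers close. It gives the time, the measured TCP pose, the force, the opening and the grip force at its end, in the units of the state.
- env.state(): the state, without advancing time (a new reading comes with each control period).
- env.grab_frame(name): name is "scene" or "top" or "wrist"; returns a dict with "pixels" (480x640x3 uint8, red, green, blue), "depth" (480x640 float32, mm along the optical axis (not along the pixel's ray), 0 where there is no reading), "intrinsics" (3x3 intrinsics, pixels), "cam_to_world" (4x4, takes a point from camera to world coordinates). Camera axes: x right, y down, z forward; pixel columns grow to the right and rows downward; lengths in mm; the calibration is good to about 2 mm. A picture is of the moment at which its call begins.
- env.job_done(): hands the job in; it is judged then, once.
The state is a dict: "time_s": time; "qpos": joint angles; "qvel": joint speeds; "effort": joint torques, N m; "ee_pos": TCP position; "ee_rot": TCP orientation; "force": force on the tool from outside, world axes, zero at the start; "torque": the same for the moment, N m; "gripper_width": finger opening in mm; "gripper_force": force on a finger pad.
Only numpy, scipy, OpenCV 4.12 (cv2) and the standard library are available. Lean on these libraries where they do the work, as an engineer would, in place of code of your own. Each camera call takes 0.05 s, during which the arm holds its last target. There are 200 camera calls.

### The job

Lay the cardboard separator flat and square on the blue panel that is already in the green open-fronted bin, then slide the steel lifter's blade under the other blue panel, carry it over on the blade and set it down gently, flat and square, on the separator, so that the stack is panel, separator, panel. Draw the blade out and lay the lifter back down flat on the bench. The coating is fresh: never touch the loose panel with the fingers, do not drop or tip it, and leave the other things on the bench where they are.

Things in the scene. Friction and masses are not known exactly. Their poses are not given: they have to be found in the camera images.
- bin: Green bin fixed to the bench, on its left or right half, open at the top and at its front (-x). Origin: centre of its underside, z up. Inside 124 (x) by 130 (y), floor 5 thick, side walls (+-y) and back wall (+x) 50 high and 4 thick, front only a lip 12 high and 4 thick. Sizes in mm.
- panel_a: Blue fascia panel already in the bin, 100 (x) by 112 (y), 13 high: a plate 5 thick on four rubber feet, 8 high, 10 in diameter, at x +-40, y +-46. So a gap 8 high and 82 wide lies under it, open to front and back (70 wide to the sides). Origin: centre, at the bottom of the feet; half a turn makes no difference. About 220 g. Sizes in mm.
- panel_b: The other blue fascia panel, the one to be stacked; the same shape and origin as panel_a. It stands on its feet on the bench, on the other half from the bin. Too wide for the gripper and not to be touched by the fingers. Sizes in mm.
- separator: Stiff brown interlayer, 6 thick, 104 (x) by 112 (y), flat on the bench near the middle. A notch in the middle of each y side, 52 long (x) and 36 deep, leaves a waist 40 wide across y: grip it there from above, fingers in the notches, closing along y. Origin: centre of the underside. It goes on with its x along the panel's x. About 60 g. Sizes in mm.
- lifter: Cranked spatula lying flat at the far left or right. Dark steel blade 3 thick, 60 wide (y), from x -10 to +135, pointing to +x. Orange bar handle above its rear: 24 wide (y), x -65 to +30, z 45 to 71; a thin upright at x 12 to 27 joins them. Origin: underside of the blade, straight below the grip point; z up. A panel fits on the blade from x +35 on. About 220 g. Sizes in mm.
- lifter_grip (a point): Grip point of the lifter: middle of the bar handle's width, 60 above the underside of the blade. Grip across y, from above. Sizes in mm.
- lifter_tip (a point): Middle of the blade's front edge, at the underside, 135 ahead of the lifter's origin. Sizes in mm.
- carton: Bystander: upright brown carton 90 (x) by 60 (y) by 100 high, behind the middle of the bench. Origin: centre of underside. Sizes in mm.
- box: Bystander: white box 90 (x) by 70 (y) by 60 high, at the far side from the lifter. Origin: centre of underside. Sizes in mm.
- tape: Bystander: roll of tape lying flat, 72 in diameter, 30 high, near the robot. Origin: centre of underside. Sizes in mm.
- jar1: Bystander: clear jar with an orange cap, 38 in diameter, 65 high, close behind the loose panel. Origin: centre of underside. Sizes in mm.
- jar2: Bystander: can 38 in diameter, 65 high, close behind the loose panel. Origin: centre of underside. Sizes in mm.
There are look-alikes about, which are no part of the job. There is more than one size of the lifter; the one meant has the size given above.

How it is judged (in metres and radians):
On the way, in this order (a step that is already met when the one before it is completed fails the run):
1. the separator lies flat and square on the panel in the bin, let go (horizontal distance between separator and panel_a below 0.014 m and z of separator in the frame of bin between 0.015 and 0.021 m and angle between the x axis of separator and the x axis of panel_a, either way round below 0.15 rad and angle between separator's own z axis and vertical below 0.05 rad and contact force between the fingers and separator below 0.05 N), for 0.2 s.
2. the loose panel is carried on the lifter's blade, at least 40 mm above the bench (height (world z) of panel_b above 0.04 m and contact force between lifter and panel_b above 0.2 N and angle between panel_b's own z axis and vertical below 0.3 rad), for 0.2 s.
At the end, for the whole second after the job is handed in: Bin holds panel_a (moved under 15 mm), separator, panel_b, flat, each at its height (3 mm), centred on panel_a within 14 mm, square within 0.15 rad, tilt under 0.05 rad, at rest; lifter flat on the bench (within 6 mm, tilt under 0.05 rad), at rest, not touching panel_b (horizontal distance between each of separator, panel_b and panel_a below 0.014 m and z of separator in the frame of bin between 0.015 and 0.021 m and angle between the x axis of each of separator, panel_b and the x axis of panel_a, either way round below 0.15 rad and angle between each of separator, panel_b, panel_a, lifter's own z axis and vertical below 0.05 rad and z of panel_b in the frame of bin between 0.021 and 0.027 m and z of panel_a in the frame of bin below 0.008 m and distance of panel_a from where it was at the start of the episode below 0.015 m and linear speed of each of panel_b, lifter below 0.02 m/s and contact force between lifter and panel_b below 0.05 N and height (world z) of lifter between -0.003 and 0.006 m).
It fails at once if the fingers touch the loose panel (contact force between the fingers and panel_b above 0.3 N).
It fails at once if the loose panel is tipped by more than 0.4 rad (angle between panel_b's own z axis and vertical above 0.4 rad).
It fails at once if the loose panel is dropped: it falls free of the lifter at more than 0.45 m/s (about 10 mm) (linear speed of panel_b above 0.45 m/s and contact force between lifter and panel_b below 0.01 N).
It fails at once if a bystander (carton, box, tape, jar or can) is shifted by more than 20 mm (distance of any of carton, box, tape, jar1, jar2 from where it was at the start of the episode above 0.02 m).
It also fails if it takes over 72 s, if anything falls off the work surface, if the arm or the gripper's body presses on something with over 40 N, if the wrist force passes 120 N, or if a joint passes its speed limit or range.

## Working session

There is one attempt and no reset: what is moved stays moved. The work goes in short steps, Python scripts to look and compute and a tool call to move; the robot and the scene stay as the last step left them, time stands still between calls to the robot, and variables do not carry over. Pictures are saved under pics/ and viewed, at most 10 in all, crops included, and the job is handed in when it is done.

Besides the shell and the picture viewer there is one more tool, called after "Request:" by a JSON object that holds its "fn" and its "kwargs", one argument or row to a line. send_rows: Moves the arm, as the interface text tells. Shifts and turns lie within -1 to 1; 1 stands for 0.04 m of shift or 0.12 rad of turn. Its arguments: {"type":"object","properties":{"steps":{"type":"array"},"squeeze":{"type":"number"}},"required":["steps"]}

```bash
ls; mkdir -p pics
python3 - <<'E'
from workcell import env
import cv2,numpy as np
s=env.state();print(s)
for n in("top","scene"):
    f=env.grab_frame(n);np.savez(f"{n}.npz",**f);print(n,f["intrinsics"],f["cam_to_world"])
    cv2.imwrite(f"pics/{n}0.png",f["pixels"][:,:,::-1])
E
```

```text
pics
{'time_s': 0.0, 'qpos': array([-6.80091604e+01,  1.83522129e+01,  8.97079022e+01,  7.30507552e-04,
        7.20432610e+01, -1.14360173e+00]), 'qvel': array([ 0.11116503, -0.11026739,  0.06296195,  0.00971776, -0.00346343,
       -0.00989845]), 'effort': array([ 1.00906240e-03, -4.12463343e+01, -2.31974959e+01,  7.28134881e-02,
        4.57231072e-02, -1.60373229e-04]), 'ee_pos': array([ 225.74466184, -528.27304196,  213.10441272]), 'ee_rot': array([-1.79896658e+02, -2.75758851e-03,  2.31342130e+01]), 'force': array([-0.44438327,  0.26971925, -0.12526976]), 'torque': array([-7.92539312e-05,  3.13410907e-02, -1.85905911e-02]), 'gripper_force': 0.0, 'gripper_width': 91.23542552307255}
top [[484.08836123   0.         312.88267933]
 [  0.         484.08836123 245.04394245]
 [  0.           0.           1.        ]] [[ 3.58543364e-04 -9.94991216e-01  9.99617509e-02  3.47362747e+02]
 [-9.99954181e-01  5.99497065e-04  9.55386676e-03  1.01539253e+00]
 [-9.56594029e-03 -9.99605962e-02 -9.94945412e-01  1.35624980e+03]
 [ 0.00000000e+00  0.00000000e+00  0.00000000e+00  1.00000000e+00]]
scene [[562.65960704   0.         317.54088402]
 [  0.         562.65960704 234.37671085]
 [  0.           0.           1.        ]] [[ 5.55205154e-02  8.59839606e-01 -5.07536525e-01  1.18246987e+03]
 [ 9.98445251e-01 -4.52891928e-02  3.24956972e-02 -2.09767788e+01]
 [ 4.95516799e-03 -5.08551611e-01 -8.61017251e-01  1.23134644e+03]
 [ 0.00000000e+00  0.00000000e+00  0.00000000e+00  1.00000000e+00]]
```

View pics/top0.png

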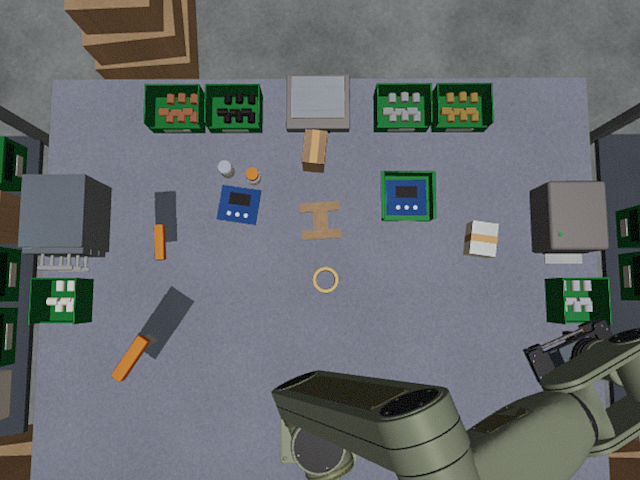

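View pics/scene0.png

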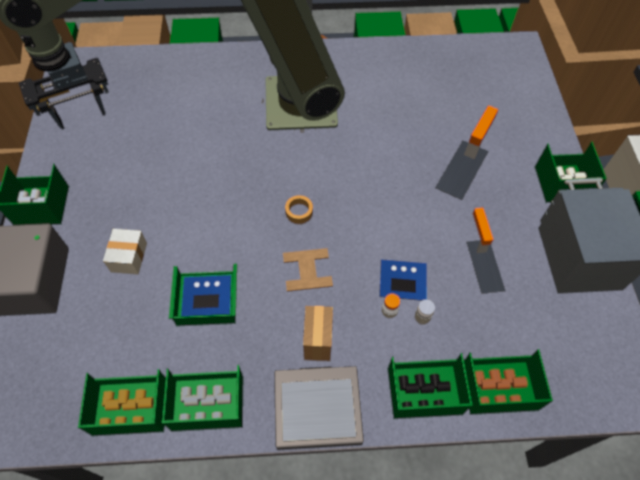

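The top view shows the bin with panel_a at about (408,195), the loose panel at (240,205), the separator at (320,220), and two lifters at (165,225) and (155,330). The scene view shows the same layout. Next I measure their poses and tell the lifters apart by size.

```bash
cat > vis.py <<'E'
import numpy as np,cv2
def ray(f,uv,z):
    K=f["intrinsics"];T=f["cam_to_world"];uv=np.atleast_2d(uv)
    d=np.c_[uv,np.ones(len(uv))]@np.linalg.inv(K).T@T[:3,:3].T
    return (T[:3,3]+d*((z-T[2,3])/d[:,2])[:,None])[:,:2]
def rect(f,mask,z,roi,k=3,amin=60):
    """min-area rectangles (world mm) of blobs in roi=(u0,v0,u1,v1), seen on plane z"""
    m=np.zeros(mask.shape,np.uint8);u0,v0,u1,v1=roi;m[v0:v1,u0:u1]=mask[v0:v1,u0:u1]
    m=cv2.morphologyEx(m,cv2.MORPH_CLOSE,np.ones((k,k)))
    out=[]
    for c in cv2.findContours(m,cv2.RETR_EXTERNAL,cv2.CHAIN_APPROX_NONE)[0]:
        if cv2.contourArea(c)<amin: continue
        w=ray(f,c[:,0,:].astype(float),z)
        (x,y),(a,b),t=cv2.minAreaRect(w.astype(np.float32))
        if t>45: t-=90;a,b=b,a
        out.append((x,y,a,b,t))     # a along direction t (from +x), b across
    return out
def hsv(f): return cv2.cvtColor(f["pixels"],cv2.COLOR_RGB2HSV)
def rng(h,lo,hi): return cv2.inRange(h,np.array(lo),np.array(hi))
E
python3 - <<'E'
import numpy as np
from vis import *
np.set_printoptions(precision=1,suppress=True)
f=dict(np.load("top.npz"));h=hsv(f)
for p in [(170,220),(165,200),(165,310),(160,245),(190,250),(245,190),(225,195),(310,207),(326,272)]: print(p,h[p[1],p[0]])
bl=rng(h,(105,120,40),(125,255,255))
R=lambda n,m,z,roi,**k:[print(n,np.array(r)) for r in rect(f,m,z,roi,**k)]
R("b",bl,13,(210,180,270,230),k=9); R("a",bl,18,(384,174,432,220),k=9)
R("sep",rng(h,(8,60,60),(25,200,255)),6,(295,195,350,245))
orr=rng(h,(5,180,120),(22,255,255))
R("handle",orr,71,(100,200,200,390))
dk=rng(h,(100,20,0),(130,255,82))
R("blade",dk,3,(130,185,200,365))
R("bin",rng(h,(50,100,30),(80,255,255)),50,(375,165,442,225))
R("cap",rng(h,(5,150,100),(22,255,255)),65,(244,160,265,185),amin=15)
E
```

```text
(170, 220) [113  54  80]
(165, 200) [114  44  81]
(165, 310) [106  44  75]
(160, 245) [ 17 174 190]
(190, 250) [114  34 141]
(245, 190) [109 167 133]
(225, 195) [109 175 134]
(310, 207) [ 16  90 158]
(326, 272) [111  37 143]
b [597.8 223.4  97.8 110.4  -8.5]
a [ 617.1 -246.1   96.7  109.9   -0.1]
sep [553.8  -5.9 103.2 109.2   3.8]
handle [179.3 493.4 124.3  31.7 -32.7]
handle [485.1 425.5  92.1  21.5   1.9]
blade [269.4 430.2 186.7  76.8 -33.3]
blade [566.4 431.7 140.5  57.7   3.6]
bin [ 614.9 -247.2  136.2  149.1   -0.1]
cap [673.1 180.8  30.8  30.    0.7]
```

Sizes match the lifter at (503,427), yaw about 4°. The other one is oversized. Now I turn the tool and travel to the separator.

Create go.py:
```python
import sys,numpy as np
from workcell import env
s=env.state();p=s["ee_pos"];y=np.radians(s["ee_rot"][2])
print("t",round(s["time_s"],2),"p",p.round(1),"yaw",s["ee_rot"].round(2),"F",s["force"].round(1),"w",round(s["gripper_width"],1),round(s["gripper_force"],1),"q6",s["qpos"].round(0)[[0,5]])
if len(sys.argv)>4:   # target x y z yaw: total units (translation in the axes after turning)
    t=np.array(list(map(float,sys.argv[1:4])));ty=np.radians(float(sys.argv[4]));d=t-p
    for n,a in(("now",y),("turned",ty)):
        print(n,((np.array([d[0]*np.cos(a)+d[1]*np.sin(a),d[0]*np.sin(a)-d[1]*np.cos(a),-d[2]]))/40).round(3))
    print("turn",round((y-ty)/.12,3),"len/40",round(np.linalg.norm(d)/40,2))
```

```text
(no output)
```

Request:
{"fn": "send_rows", "kwargs": {
  "steps": [
    [[0,0,0,0.94,1],[0,0,0,0.94,1],[0,0,0,0.94,1],[0.56,-0.78,0,0,1],[0.56,-0.78,0,0,1]]
  ],
  "squeeze": 20
}}

```text
time_s: 0.52
ee_pos: [266.2, -463.6, 213.0]
ee_rot: [-179.9, 0.0, 3.5]
force: [-0.0, 0.3, -0.4]
gripper_width: 91.1
gripper_force: 0.0
```

Request:
{"fn": "send_rows", "kwargs": {
  "steps": [
    [[0.56,-0.78,0,0,1],[0.56,-0.78,0,0,1],[0.56,-0.78,0,0,1],[0.56,-0.78,0,0,1],[0.56,-0.78,0,0,1]]
  ]
}}

```text
time_s: 0.93
ee_pos: [368.5, -298.8, 213.7]
ee_rot: [-180.0, 0.0, 3.7]
force: [0.0, -0.9, -0.6]
gripper_width: 91.1
gripper_force: 0.0
```

Request:
{"fn": "send_rows", "kwargs": {
  "steps": [
    [[0.56,-0.78,0,0,1],[0.56,-0.78,0,0,1],[0.56,-0.78,0,0,1],[0.56,-0.78,0,0,1],[0.56,-0.78,0,0,1]]
  ]
}}

```text
time_s: 1.35
ee_pos: [470.1, -135.7, 213.8]
ee_rot: [180.0, 0.0, 3.8]
force: [1.1, -0.3, -0.1]
gripper_width: 91.2
gripper_force: 0.0
```

Request:
{"fn": "send_rows", "kwargs": {
  "steps": [
    [[0.58,-0.78,0,0,1],[0.58,-0.78,0,0,1],[0.58,-0.78,0,0,1],[0.57,-0.77,0,0,1],[0,0,0,0,1]]
  ]
}}

```text
time_s: 1.77
ee_pos: [556.8, -2.1, 213.2]
ee_rot: [-179.8, -0.1, 4.0]
force: [0.4, 0.1, 0.0]
gripper_width: 90.9
gripper_force: 0.0
```

```bash
python3 go.py 553.8 -5.9 3 3.8
python3 - <<'E'
from workcell import env
from vis import *
f=env.grab_frame("wrist");cv2.imwrite("pics/w1.png",f["pixels"][:,:,::-1])
h=hsv(f)
for r in rect(f,rng(h,(8,60,60),(25,200,255)),6,(0,0,640,480),amin=2000): print(np.round(r,1))
E
```

```text
t 1.77 p [556.8  -2.1 213.2] yaw [-1.7984e+02 -1.1000e-01  4.0500e+00] F [0.4 0.1 0. ] w 90.9 0.0 q6 [-1. 84.]
now [-0.082  0.09   5.255]
turned [-0.081  0.09   5.255]
turn 0.036 len/40 5.26
[ 377.  -192.2   69.3  415.6    4.2]
[553.7  -6.9 103.2 111.2   4.1]
[733.2  14.7  80.2  79.4  -5.3]
```

View pics/w1.png

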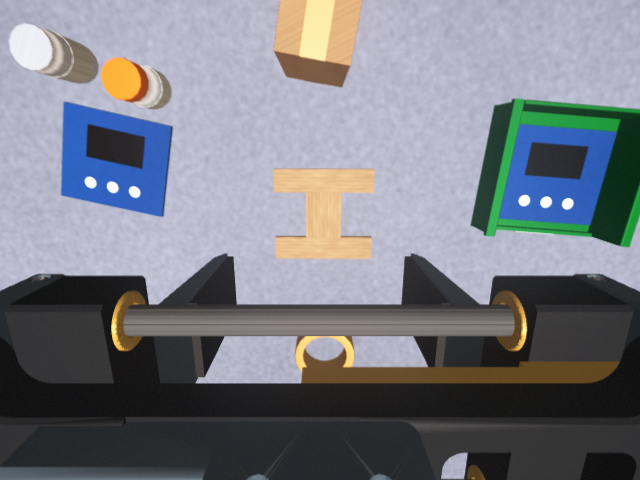

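The wrist view shows the separator at (325,213) square to the tool, with the loose panel left at (117,158), panel_a right at (555,172), and the carton and tape clear of the path. I descend and grip.

Request:
{"fn": "send_rows", "kwargs": {
  "steps": [
    [[-0.08,0.1,1,0,1],[0,0,1,0,1],[0,0,1,0,1],[0,0,1,0,1],[0,0,0.8,0,1]]
  ]
}}

```text
time_s: 2.23
ee_pos: [548.5, -12.7, 19.3]
ee_rot: [180.0, 0.2, 3.7]
force: [0.1, -0.9, -0.4]
gripper_width: 91.0
gripper_force: 0.0
```

Request:
{"fn": "send_rows", "kwargs": {
  "steps": [
    [[0,0,0.3,0,1],[0,0,0.12,0,1],[0,0,0,0,0],[0,0,0,0,0],[0,0,0,0,0]]
  ]
}}

```text
time_s: 2.65
ee_pos: [552.0, -12.1, 6.7]
ee_rot: [180.0, -0.2, 3.7]
force: [-1.3, 0.2, 0.9]
gripper_width: 74.4
gripper_force: 0.0
```

Request:
{"fn": "send_rows", "kwargs": {
  "steps": [
    [[0,0,0,0,0],[0,0,0,0,0],[0,0,0,0,0]]
  ]
}}

```text
time_s: 2.9
ee_pos: [551.3, -11.6, 6.0]
ee_rot: [180.0, -0.1, 3.8]
force: [-0.1, 0.3, -0.4]
gripper_width: 54.0
gripper_force: 0.0
```

```bash
python3 go.py 553.7 -6.4 120 0
```

```text
t 2.9 p [551.3 -11.6   6. ] yaw [ 1.7998e+02 -9.0000e-02  3.7500e+00] F [-0.1  0.3 -0.4] w 54.0 0.0 q6 [-2. 84.]
now [ 0.068 -0.127 -2.85 ]
turned [ 0.06  -0.131 -2.85 ]
turn 0.546 len/40 2.85
```

Request:
{"fn": "send_rows", "kwargs": {
  "steps": [
    [[0.06,-0.13,0,0,0.6],[0,0,0.1,0,0.6],[0,0,0,0,0.6]]
  ]
}}

```text
time_s: 3.15
ee_pos: [552.7, -5.9, 0.6]
ee_rot: [180.0, 0.0, 3.8]
force: [-0.3, 0.6, 1.0]
gripper_width: 54.7
gripper_force: 0.0
```

```bash
python3 go.py 553.7 -6.4 2 4
```

```text
t 3.15 p [552.7  -5.9   0.6] yaw [1.80e+02 4.00e-02 3.78e+00] F [-0.3  0.6  1. ] w 54.7 0.0 q6 [-2. 84.]
now [ 0.024  0.014 -0.034]
turned [ 0.024  0.014 -0.034]
turn -0.032 len/40 0.04
```

Request:
{"fn": "send_rows", "kwargs": {
  "steps": [
    [[0,0,-0.03,0,0],[0,0,0,0,0],[0,0,0,0,0],[0,0,0,0,0],[0,0,0,0,0]]
  ]
}}

```text
time_s: 3.57
ee_pos: [552.9, -6.3, 2.3]
ee_rot: [180.0, -0.0, 3.7]
force: [1.0, 0.4, -0.1]
gripper_width: 39.4
gripper_force: 20.0
```

```bash
python3 go.py 617 -246 120 0
```

```text
t 3.57 p [552.9  -6.3   2.3] yaw [ 1.7999e+02 -1.0000e-02  3.7400e+00] F [ 1.   0.4 -0.1] w 39.4 20.0 q6 [-2. 84.]
now [ 1.207  6.083 -2.941]
turned [ 1.602  5.991 -2.941]
turn 0.544 len/40 6.86
```

Request:
{"fn": "send_rows", "kwargs": {
  "steps": [
    [[0,0,-0.9,0,0],[0,0,-1,0.27,0],[0,0,-1,0.27,0],[0.2,0.75,0,0,0],[0.2,0.75,0,0,0]]
  ]
}}

```text
time_s: 3.98
ee_pos: [570.8, -66.1, 121.8]
ee_rot: [179.9, -0.4, 0.2]
force: [-0.1, -1.1, -1.9]
gripper_width: 39.8
gripper_force: 20.0
```

Request:
{"fn": "send_rows", "kwargs": {
  "steps": [
    [[0.2,0.75,0,0,0],[0.2,0.75,0,0,0],[0.2,0.75,0,0,0],[0.2,0.75,0,0,0],[0.2,0.75,0,0,0]]
  ]
}}

```text
time_s: 4.4
ee_pos: [608.9, -217.8, 118.2]
ee_rot: [-180.0, 0.0, 0.0]
force: [0.7, 0.2, -0.3]
gripper_width: 39.7
gripper_force: 20.0
```

Request:
{"fn": "send_rows", "kwargs": {
  "steps": [
    [[0.2,0.74,0,0,0],[0,0,0,0,0],[0,0,0,0,0]]
  ]
}}

```text
time_s: 4.65
ee_pos: [616.7, -247.2, 117.6]
ee_rot: [-180.0, 0.0, -0.1]
force: [-0.2, 0.7, -0.1]
gripper_width: 39.6
gripper_force: 20.0
```

```bash
python3 go.py 616 -246 21.5 0
python3 - <<'E'
from workcell import env
from vis import *
f=env.grab_frame("top");cv2.imwrite("pics/t2.png",f["pixels"][:,:,::-1])
f=env.grab_frame("wrist");h=hsv(f);cv2.imwrite("pics/w2.png",f["pixels"][:,:,::-1])
E
```

```text
t 4.65 p [ 616.7 -247.2  117.6] yaw [-1.7997e+02  5.0000e-02 -1.1000e-01] F [-0.2  0.7 -0.1] w 39.6 20.0 q6 [-23.  67.]
now [-0.018 -0.03   2.403]
turned [-0.018 -0.03   2.403]
turn -0.016 len/40 2.4
```

View pics/w2.png

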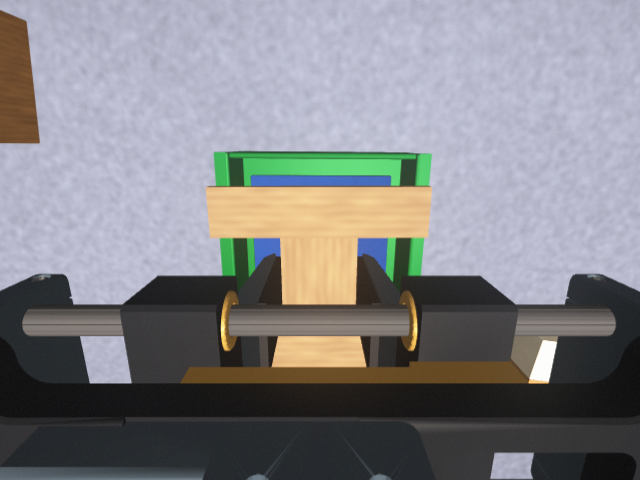

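The wrist view shows the separator (208–430) centred over panel_a (251–391) and the bin. I lower it, open a little, and lift clear.

Request:
{"fn": "send_rows", "kwargs": {
  "steps": [
    [[-0.02,-0.03,0.9,0,0],[0,0,0.8,0,0],[0,0,0.4,0,0],[0,0,0.2,0,0],[0,0,0.08,0,0]]
  ]
}}

```text
time_s: 5.17
ee_pos: [615.4, -243.0, 21.9]
ee_rot: [-179.9, 0.2, 0.1]
force: [0.1, 0.5, -0.5]
gripper_width: 39.6
gripper_force: 20.0
```

Request:
{"fn": "send_rows", "kwargs": {
  "steps": [
    [[0,0,0,0,0],[0,0,0,0,0]]
  ]
}}

```text
time_s: 5.33
ee_pos: [617.3, -244.5, 24.6]
ee_rot: [179.9, -0.1, 0.1]
force: [0.1, -0.1, -0.2]
gripper_width: 39.7
gripper_force: 20.0
```

```bash
python3 go.py 616 -246 20.7 0
```

```text
t 5.33 p [ 617.3 -244.5   24.6] yaw [ 1.7994e+02 -1.4000e-01  7.0000e-02] F [ 0.1 -0.1 -0.2] w 39.7 20.0 q6 [-23.  67.]
now [-0.032  0.037  0.098]
turned [-0.032  0.037  0.098]
turn 0.011 len/40 0.11
```

Request:
{"fn": "send_rows", "kwargs": {
  "steps": [
    [[0,0.03,0.09,0,0],[0,0,0,0,0],[0,0,0,0,0]]
  ]
}}

```text
time_s: 5.58
ee_pos: [616.7, -246.1, 20.4]
ee_rot: [180.0, -0.1, 0.0]
force: [-0.4, -0.6, 0.8]
gripper_width: 39.5
gripper_force: 20.0
```

```bash
python3 go.py 616 -246 20.5 0
```

```text
t 5.58 p [ 616.7 -246.1   20.4] yaw [ 1.7996e+02 -8.0000e-02  3.0000e-02] F [-0.4 -0.6  0.8] w 39.5 20.0 q6 [-23.  67.]
now [-0.017 -0.003 -0.003]
turned [-0.017 -0.003 -0.003]
turn 0.004 len/40 0.02
```

Request:
{"fn": "send_rows", "kwargs": {
  "steps": [
    [[0,0,0,0,0.66],[0,0,0,0,0.66],[0,0,0,0,0.66],[0,0,0,0,0.66],[0,0,-0.3,0,0.66]]
  ]
}}

```text
time_s: 6.0
ee_pos: [614.5, -245.2, 29.6]
ee_rot: [-179.9, 0.3, 0.0]
force: [-0.2, 0.1, -0.3]
gripper_width: 60.4
gripper_force: 0.0
```

Request:
{"fn": "send_rows", "kwargs": {
  "steps": [
    [[0,0,-0.9,0,0.66],[0,0,-1,0,0.66],[0,0,-1,0,0.66],[0,0,-0.8,0,0.66],[0,0,0,0,0.66]]
  ]
}}

```text
time_s: 6.42
ee_pos: [620.1, -247.4, 189.4]
ee_rot: [179.6, -0.9, 0.0]
force: [0.7, -0.3, 0.2]
gripper_width: 60.1
gripper_force: 0.0
```

```bash
python3 go.py 503.5 427.3 170 3.6
python3 - <<'E'
from workcell import env
from vis import *
f=env.grab_frame("wrist");cv2.imwrite("pics/w3.png",f["pixels"][:,:,::-1]);h=hsv(f)
for r in rect(f,rng(h,(8,60,60),(25,200,255)),24,(0,0,640,290),amin=2000): print("sep",np.round(r,1))
E
```

```text
t 6.42 p [ 620.1 -247.4  189.4] yaw [ 1.7964e+02 -8.7000e-01  3.0000e-02] F [ 0.7 -0.3  0.2] w 60.1 0.0 q6 [-23.  67.]
now [ -2.905 -16.87    0.484]
turned [ -1.85  -17.018   0.484]
turn -0.519 len/40 17.12
sep [ 618.2 -246.   102.2  111.     0. ]
sep [738.4   2.9 114.1  86.9 -12.9]
```

View pics/w3.png

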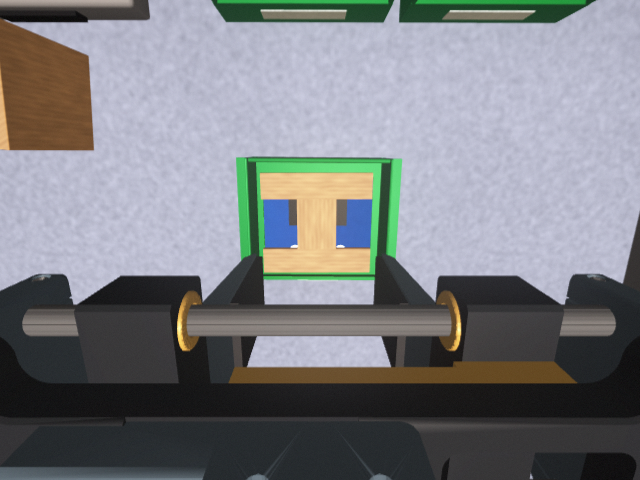

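The wrist view shows the separator flat and square on panel_a, with its outline at (260–378, 172–273). Measured at (618,-246). On to the lifter.

Request:
{"fn": "send_rows", "kwargs": {
  "steps": [
    [[0,0,0,-0.52,0.66],[-0.1,-0.94,0,0,0.66],[-0.1,-0.94,0,0,0.66],[-0.1,-0.94,0,0,0.66],[-0.1,-0.94,0,0,0.66]]
  ]
}}

```text
time_s: 6.88
ee_pos: [589.3, -95.3, 178.4]
ee_rot: [-180.0, 0.1, 3.6]
force: [-0.5, 0.9, 0.2]
gripper_width: 60.5
gripper_force: 0.0
```

Request:
{"fn": "send_rows", "kwargs": {
  "steps": [
    [[-0.1,-0.94,0,0,0.66],[-0.1,-0.94,0,0,0.66],[-0.1,-0.94,0,0,0.66],[-0.1,-0.94,0,0,0.66],[-0.1,-0.94,0,0,0.66]]
  ]
}}

```text
time_s: 7.3
ee_pos: [557.5, 91.2, 178.6]
ee_rot: [180.0, 0.1, 3.6]
force: [0.4, -0.9, 0.2]
gripper_width: 60.4
gripper_force: 0.0
```

Request:
{"fn": "send_rows", "kwargs": {
  "steps": [
    [[-0.1,-0.94,0,0,0.66],[-0.1,-0.94,0,0,0.66],[-0.1,-0.94,0,0,0.66],[-0.1,-0.94,0,0,0.66],[-0.1,-0.94,0,0,0.66]]
  ]
}}

```text
time_s: 7.72
ee_pos: [525.7, 277.4, 178.5]
ee_rot: [179.9, 0.1, 3.6]
force: [-0.6, -0.5, 0.1]
gripper_width: 60.0
gripper_force: 0.0
```

Request:
{"fn": "send_rows", "kwargs": {
  "steps": [
    [[-0.1,-0.94,0,0,0.66],[-0.1,-0.94,0,0,0.66],[-0.1,-0.94,0,0,0.66],[-0.1,-0.94,0,0,0.66],[0,0,0,0,0.66]]
  ]
}}

```text
time_s: 8.13
ee_pos: [499.4, 431.2, 177.8]
ee_rot: [-179.9, 0.1, 3.9]
force: [0.4, -0.4, -0.9]
gripper_width: 60.1
gripper_force: 0.0
```

```bash
python3 - <<'E'
from workcell import env
from vis import *
f=env.grab_frame("wrist");cv2.imwrite("pics/w4.png",f["pixels"][:,:,::-1]);h=hsv(f)
for r in rect(f,rng(h,(100,20,0),(130,255,95)),3,(0,0,640,280),amin=1500): print("dark",np.round(r,1))
for r in rect(f,rng(h,(105,120,40),(125,255,255)),13,(0,0,640,480),k=41,amin=2000): print("b",np.round(r,1))
E
python3 go.py 503.5 427.3 41 3.6
```

```text
dark [615.2 214.1  33.9  60.2  -8.5]
b [598.6 214.8 102.2 129.   -8.4]
t 8.18 p [500.  427.8 177.7] yaw [1.7994e+02 1.2000e-01 3.8700e+00] F [ 1.1 -0.3  0.6] w 60.1 0.0 q6 [ 40. 126.]
now [0.086 0.019 3.419]
turned [0.086 0.018 3.419]
turn 0.039 len/40 3.42
```

View pics/w4.png

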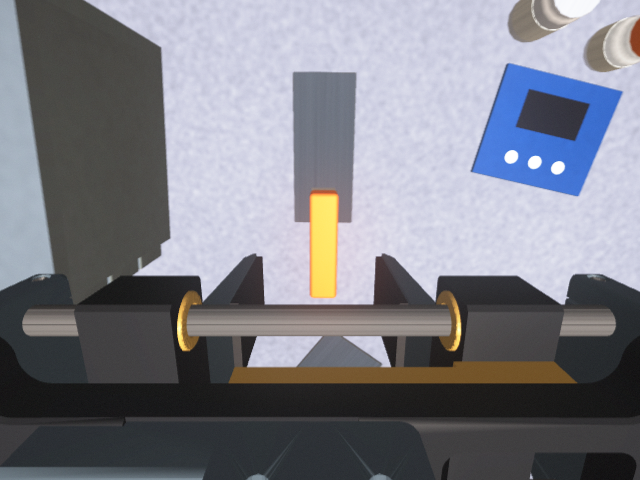

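Run:
```python
from workcell import env
from vis import *
f=env.grab_frame("wrist");h=hsv(f)
print("blade",ray(f,[(293,72),(356,72),(352,222),(295,222)],3).round(1))
for r in rect(f,rng(h,(5,180,100),(25,255,255)),71,(280,170,360,305),amin=300): print("handle",np.round(r,1))
print("panel corners",ray(f,[(508,64),(622,92),(580,196),(472,171)],13).round(1))
for r in rect(f,rng(h,(100,140,40),(125,255,255)),13,(440,40,640,220),k=3,amin=1000): print("b",np.round(r,1))
```

```text
blade [[636.9 460.9]
 [640.9 402.1]
 [497.4 392.4]
 [493.3 452. ]]
panel corners [[654.9 266.6]
 [638.8 156.7]
 [541.4 169.3]
 [558.4 281.3]]
b [598.1 223.9  98.4 110.9  -8.6]
```

Run:
```python
from workcell import env
from vis import *
f=env.grab_frame("wrist");h=hsv(f)
print(h[150,325],h[150,250],h[250,322])
g=((h[:,:,2]<160)*255).astype(np.uint8)
for r in rect(f,g,3,(270,50,390,188),amin=1000): print("blade",np.round(r,1))
for r in rect(f,(h[:,:,1]>120).astype(np.uint8)*255,71,(280,170,360,305),amin=300): print("handle",np.round(r,1))
```

```text
[116  27 130] [116  19 230] [ 25 153 255]
blade [585.  433.2 106.8  59.6   3.5]
handle [489.5 427.1  95.1  23.5   3.3]
```

Request:
{"fn": "send_rows", "kwargs": {
  "steps": [
    [[0.1,0.01,0.8,0.05,0.66],[0,0,0.9,0,0.66],[0,0,0.9,0,0.66],[0,0,0.5,0,0.66],[0,0,0.3,0,0.66]]
  ]
}}

```text
time_s: 8.7
ee_pos: [504.5, 421.5, 40.0]
ee_rot: [179.8, 0.3, 3.1]
force: [-0.0, 0.2, 0.8]
gripper_width: 60.3
gripper_force: 0.0
```

Request:
{"fn": "send_rows", "kwargs": {
  "steps": [
    [[0,0,0,0,0.66],[0,0,0,0,0.66]]
  ]
}}

```text
time_s: 8.87
ee_pos: [506.4, 424.1, 44.0]
ee_rot: [180.0, -0.0, 3.2]
force: [-0.1, 1.1, 0.3]
gripper_width: 60.2
gripper_force: 0.0
```

```bash
python3 go.py 504 428 41 3.5
```

```text
t 8.87 p [506.4 424.1  44. ] yaw [ 1.7999e+02 -1.0000e-02  3.2000e+00] F [-0.1  1.1  0.3] w 60.2 0.0 q6 [ 39. 126.]
now [-0.055 -0.1    0.074]
turned [-0.055 -0.1    0.074]
turn -0.044 len/40 0.14
```

Request:
{"fn": "send_rows", "kwargs": {
  "steps": [
    [[-0.05,-0.1,0.07,-0.05,0.66],[0,0,0,0,0.66],[0,0,0,0,0],[0,0,0,0,0],[0,0,0,0,0]]
  ],
  "squeeze": 55
}}

```text
time_s: 9.28
ee_pos: [503.8, 429.1, 41.5]
ee_rot: [-180.0, -0.1, 3.6]
force: [0.6, 0.5, -0.5]
gripper_width: 43.0
gripper_force: 0.0
```

Request:
{"fn": "send_rows", "kwargs": {
  "steps": [
    [[0,0,0,0,0],[0,0,0,0,0],[0,0,0,0,0],[0,0,0,0,0]]
  ]
}}

```text
time_s: 9.62
ee_pos: [503.5, 428.7, 40.8]
ee_rot: [180.0, 0.0, 3.6]
force: [-0.3, 0.1, 1.3]
gripper_width: 23.6
gripper_force: 55.0
```

```bash
python3 go.py 510 238 60 -8.6
```

```text
t 9.62 p [503.5 428.7  40.8] yaw [179.99   0.     3.61] F [-0.3  0.1  1.3] w 23.6 55.0 q6 [ 39. 126.]
now [-0.139  4.769 -0.481]
turned [ 0.873  4.691 -0.481]
turn 1.775 len/40 4.8
```

Lifter gripped (23.6 mm, 55 N). I lift it, turn it, and stage it in front of the loose panel.

Request:
{"fn": "send_rows", "kwargs": {
  "steps": [
    [[0,0,-0.4,0,0],[0,0,-0.8,0,0],[0,0,-0.3,0.5,0],[0,0,0,0.8,0],[0,0,0,0.475,0]]
  ]
}}

```text
time_s: 10.03
ee_pos: [503.8, 429.0, 101.6]
ee_rot: [-179.9, -0.1, -8.8]
force: [0.2, -0.2, -2.4]
gripper_width: 23.7
gripper_force: 55.0
```

Request:
{"fn": "send_rows", "kwargs": {
  "steps": [
    [[-0.3,0.67,0,0,0],[-0.31,0.67,0,0,0],[-0.31,0.67,0,0,0],[-0.31,0.68,0,0,0],[-0.31,0.68,0,0,0]]
  ]
}}

```text
time_s: 10.45
ee_pos: [421.1, 303.3, 100.0]
ee_rot: [179.9, 0.1, -8.6]
force: [-0.4, -0.6, -2.2]
gripper_width: 23.9
gripper_force: 55.0
```

Request:
{"fn": "send_rows", "kwargs": {
  "steps": [
    [[-0.31,0.67,0,0,0],[-0.3,0.67,0,0,0],[0,0,0,0,0],[0,0,0,0,0],[0,0,0,0,0]]
  ]
}}

```text
time_s: 10.87
ee_pos: [391.1, 255.9, 100.9]
ee_rot: [-179.9, -0.1, -8.6]
force: [0.3, 0.8, -1.5]
gripper_width: 23.9
gripper_force: 55.0
```

```bash
python3 go.py 390.3 255.1 43 -8.6;python3 - <<'E'
from workcell import env
from vis import *
f=env.grab_frame("wrist");cv2.imwrite("pics/w5.png",f["pixels"][:,:,::-1]);h=hsv(f)
for r in rect(f,rng(h,(100,140,40),(125,255,255)),13,(0,0,640,300),k=3,amin=1000): print("b",np.round(r,1))
E
```

```text
t 10.87 p [391.1 255.9 100.9] yaw [-1.7994e+02 -6.0000e-02 -8.6100e+00] F [ 0.3  0.8 -1.5] w 23.9 55.0 q6 [ 32. 130.]
now [-0.016  0.022  1.448]
turned [-0.016  0.022  1.448]
turn -0.002 len/40 1.45
b [552.  230.2   7.6 110.6  -8.6]
```

View pics/w5.png

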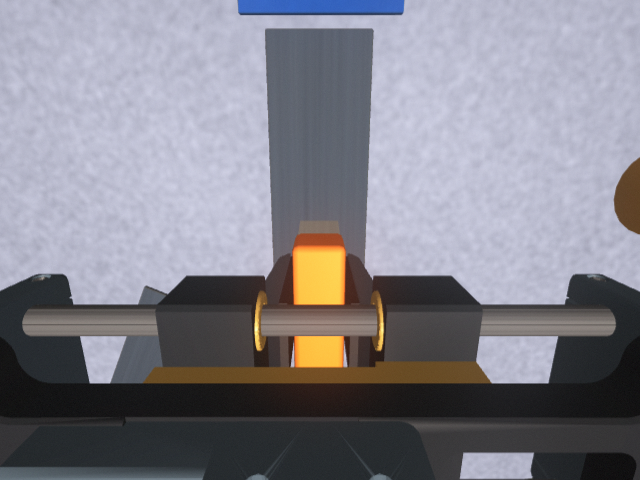

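The wrist view shows the blade (265–373) centred on the panel's front edge (238–403) and aligned with it. I lower it to insertion height.

Request:
{"fn": "send_rows", "kwargs": {
  "steps": [
    [[0,0.02,0.6,0,0],[0,0,0.5,0,0],[0,0,0.25,0,0],[0,0,0.08,0,0],[0,0,0,0,0]]
  ]
}}

```text
time_s: 11.33
ee_pos: [390.4, 255.1, 42.6]
ee_rot: [179.9, 0.1, -8.6]
force: [0.0, 0.1, -1.9]
gripper_width: 23.5
gripper_force: 55.0
```

Request:
{"fn": "send_rows", "kwargs": {
  "steps": [
    [[0,0,0,0,0],[0,0,0,0,0]]
  ]
}}

```text
time_s: 11.5
ee_pos: [391.2, 255.3, 44.2]
ee_rot: [-179.9, -0.1, -8.6]
force: [0.1, 0.6, -1.5]
gripper_width: 23.8
gripper_force: 55.0
```

```bash
python3 go.py 511 236.9 43 -8.6;python3 - <<'E'
from workcell import env
from vis import *
f=env.grab_frame("wrist");h=hsv(f)
# blade tip row on the tool axis, and depth profile along the blade for tilt
d=f["depth"];K=f["intrinsics"];T=f["cam_to_world"]
for v in range(20,220,20):
    z=np.median(d[v,300:340]);p=T[:3,:3]@(z*np.linalg.inv(K)@[320,v,1])+T[:3,3];print(v,p.round(1))
E
```

```text
t 11.5 p [391.2 255.3  44.2] yaw [-1.7993e+02 -9.0000e-02 -8.5800e+00] F [ 0.1  0.6 -1.5] w 23.8 55.0 q6 [ 32. 130.]
now [3.031 0.008 0.03 ]
turned [3.031 0.007 0.03 ]
turn 0.003 len/40 3.03
20 [530.9 233.4  -0.8]
40 [519.1 235.2   5.8]
60 [509.1 236.7   5.9]
80 [498.9 238.2   5.6]
100 [488.3 239.8   6.1]
120 [477.5 241.4   5.8]
140 [466.4 243.    5.9]
160 [454.8 244.8   5.4]
180 [443.  246.5   5.6]
200 [430.8 248.4   5.7]
```

Request:
{"fn": "send_rows", "kwargs": {
  "steps": [
    [[0,0,0.035,0,0],[0.4,0,0,0,0],[0.5,0,0,0,0],[0.5,0,0,0,0],[0.5,0,0,0,0]]
  ]
}}

```text
time_s: 11.97
ee_pos: [466.4, 243.2, 42.6]
ee_rot: [-180.0, -0.1, -8.6]
force: [-0.3, 0.1, -2.2]
gripper_width: 23.5
gripper_force: 55.0
```

Request:
{"fn": "send_rows", "kwargs": {
  "steps": [
    [[0.5,0,0,0,0],[0.35,0,0,0,0],[0.2,0,0,0,0],[0,0,0,0,0],[0,0,0,0,0]]
  ]
}}

```text
time_s: 12.38
ee_pos: [506.4, 236.7, 42.0]
ee_rot: [180.0, 0.1, -8.6]
force: [-0.3, 0.9, -2.8]
gripper_width: 23.6
gripper_force: 55.0
```

```bash
python3 go.py 511 236.9 43 -8.6;python3 - <<'E'
from workcell import env
from vis import *
f=env.grab_frame("wrist");h=hsv(f)
for r in rect(f,rng(h,(100,140,40),(125,255,255)),13,(0,0,640,215),k=3,amin=1000): print("b",np.round(r,1))
f=env.grab_frame("top");h=hsv(f)
for r in rect(f,rng(h,(100,120,40),(125,255,255)),13,(210,170,270,235),k=9): print("b top",np.round(r,1))
E
```

```text
t 12.38 p [506.4 236.7  42. ] yaw [ 1.7998e+02  5.0000e-02 -8.6200e+00] F [-0.3  0.9 -2.8] w 23.6 55.0 q6 [ 24. 122.]
now [ 0.114 -0.021 -0.024]
turned [ 0.114 -0.021 -0.024]
turn -0.003 len/40 0.12
b [597.9 223.1  98.2 110.5  -8.6]
b top [600.1 222.6  92.6 109.6  -8.3]
```

Request:
{"fn": "send_rows", "kwargs": {
  "steps": [
    [[0.08,-0.01,0,0,0],[0,0,-0.05,0,0],[0,0,-0.06,0,0],[0,0,-0.08,0,0],[0,0,-0.12,0,0]]
  ]
}}

```text
time_s: 12.9
ee_pos: [509.3, 236.7, 54.4]
ee_rot: [179.9, 0.1, -8.6]
force: [-0.0, 0.1, -4.3]
gripper_width: 23.9
gripper_force: 55.0
```

Request:
{"fn": "send_rows", "kwargs": {
  "steps": [
    [[0,0,-0.2,0,0],[0,0,-0.3,0,0],[0,0,-0.4,0,0],[0,0,-0.4,0,0],[0,0,-0.4,0,0]]
  ]
}}

```text
time_s: 13.32
ee_pos: [509.9, 236.8, 123.8]
ee_rot: [180.0, 0.0, -8.6]
force: [0.4, 0.7, -4.4]
gripper_width: 23.4
gripper_force: 55.0
```

Request:
{"fn": "send_rows", "kwargs": {
  "steps": [
    [[0,0,-0.3,0,0],[0,0,-0.2,0,0],[0,0,0,0,0],[0,0,0,0,0],[0,0,0,0,0]]
  ]
}}

```text
time_s: 13.73
ee_pos: [509.4, 236.5, 141.7]
ee_rot: [179.9, 0.1, -8.6]
force: [0.8, -0.9, -4.5]
gripper_width: 23.3
gripper_force: 55.0
```

```bash
cat > onblade.py <<'E'
from workcell import env
from vis import *
s=env.state();p=s["ee_pos"];y=np.radians(s["ee_rot"][2])
zt=p[2]-40.8+3+5   # plate top when it lies on the blade
f=env.grab_frame("wrist");h=hsv(f)
m=rng(h,(100,140,40),(125,255,255))
for r in rect(f,m,zt,(0,0,640,235),k=5,amin=3000):
    d=np.array(r[:2])-p[:2];print("b",np.round(r,1),"in lifter",round(d[0]*np.cos(y)+d[1]*np.sin(y),1),round(-d[0]*np.sin(y)+d[1]*np.cos(y),1),round(r[4]-np.degrees(y),1))
K=f["intrinsics"];T=f["cam_to_world"]
v,u=np.nonzero(m[:230]);zz=f["depth"][v,u]
P=(np.c_[u,v,np.ones(len(u))]*zz[:,None])@np.linalg.inv(K).T@T[:3,:3].T+T[:3,3]
k=(zz>0)&(np.abs(P[:,2]-zt)<25);P=P[k];c=np.linalg.lstsq(np.c_[P[:,:2]-P[:,:2].mean(0),np.ones(len(P))],P[:,2],rcond=None)[0]
print("plate top z",c[2].round(1),"expected",zt.round(1),"slopes",c[:2].round(3))
E
python3 go.py 450 246 137 -8.6;python3 onblade.py
```

```text
t 13.73 p [509.4 236.5 141.7] yaw [ 1.7994e+02  9.0000e-02 -8.6000e+00] F [ 0.8 -0.9 -4.5] w 23.3 55.0 q6 [ 24. 122.]
now [-1.504 -0.012  0.118]
turned [-1.504 -0.012  0.118]
turn 0.0 len/40 1.51
b [597.6 222.6  97.8 110.5  -8.6] in lifter 89.3 -0.6 0.0
plate top z 107.9 expected 108.9 slopes [-0.003 -0.   ]
```

Panel sits level on the blade, centred at (89,-1) in the lifter frame. I carry it across with gentle ramps.

Request:
{"fn": "send_rows", "kwargs": {
  "steps": [
    [[-0.06,0,0,-0.15,0],[-0.12,0,0,-0.3,0],[-0.14,0,0,-0.35,0],[-0.12,0,0,-0.3,0],[-0.06,0,0,-0.15,0]]
  ]
}}

```text
time_s: 14.2
ee_pos: [489.1, 238.5, 141.8]
ee_rot: [179.9, 0.1, 0.1]
force: [-0.6, -0.6, -4.5]
gripper_width: 24.0
gripper_force: 55.0
```

Request:
{"fn": "send_rows", "kwargs": {
  "steps": [
    [[0,0.1,0,0,0],[0,0.2,0,0,0],[0,0.3,0,0,0],[0,0.4,0,0,0],[0,0.5,0,0,0]]
  ]
}}

```text
time_s: 14.62
ee_pos: [490.4, 177.6, 142.5]
ee_rot: [180.0, -0.0, 0.0]
force: [0.4, -0.6, -5.4]
gripper_width: 23.6
gripper_force: 55.0
```

Request:
{"fn": "send_rows", "kwargs": {
  "steps": [
    [[0,0.5,0,0,0],[0,0.5,0,0,0],[0,0.5,0,0,0],[0,0.5,0,0,0],[0,0.5,0,0,0]]
  ]
}}

```text
time_s: 15.03
ee_pos: [490.0, 76.4, 142.6]
ee_rot: [180.0, 0.0, -0.1]
force: [0.9, -0.6, -3.9]
gripper_width: 23.3
gripper_force: 55.0
```

Request:
{"fn": "send_rows", "kwargs": {
  "steps": [
    [[0,0.5,0,0,0],[0,0.5,0,0,0],[0,0.5,0,0,0],[0,0.5,0,0,0],[0,0.5,0,0,0]]
  ]
}}

```text
time_s: 15.45
ee_pos: [489.8, -23.5, 142.6]
ee_rot: [180.0, -0.0, -0.1]
force: [0.3, -0.2, -4.0]
gripper_width: 23.6
gripper_force: 55.0
```

```bash
python3 go.py 490 -245.4 141 0
```

```text
t 15.45 p [489.8 -23.5 142.6] yaw [ 1.7995e+02 -0.0000e+00 -5.0000e-02] F [ 0.3 -0.2 -4. ] w 23.6 55.0 q6 [-4. 86.]
now [0.011 5.546 0.041]
turned [0.006 5.546 0.041]
turn -0.008 len/40 5.55
```

Request:
{"fn": "send_rows", "kwargs": {
  "steps": [
    [[0,0.5,0,0,0],[0,0.5,0,0,0],[0,0.5,0,0,0],[0,0.5,0,0,0],[0,0.5,0,0,0]]
  ]
}}

```text
time_s: 15.87
ee_pos: [489.5, -123.6, 142.6]
ee_rot: [180.0, 0.0, -0.1]
force: [0.3, -0.3, -5.1]
gripper_width: 23.9
gripper_force: 55.0
```

Request:
{"fn": "send_rows", "kwargs": {
  "steps": [
    [[0,0.5,0,0,0],[0,0.5,0,0,0],[0,0.5,0,0,0],[0,0.4,0,0,0],[0,0.35,0,0,0]]
  ]
}}

```text
time_s: 16.28
ee_pos: [489.4, -213.7, 142.6]
ee_rot: [179.9, 0.0, -0.1]
force: [0.1, 0.1, -3.9]
gripper_width: 23.9
gripper_force: 55.0
```

Request:
{"fn": "send_rows", "kwargs": {
  "steps": [
    [[0,0.25,0,0,0],[0,0.12,0,0,0],[0,0,0,0,0],[0,0,0,0,0],[0,0,0,0,0]]
  ]
}}

```text
time_s: 16.7
ee_pos: [490.1, -225.4, 142.5]
ee_rot: [-180.0, 0.0, 0.0]
force: [0.6, 0.9, -4.2]
gripper_width: 23.6
gripper_force: 55.0
```

```bash
python3 go.py 528.2 -245.4 141 0;python3 onblade.py;python3 - <<'E'
from workcell import env
from vis import *
f=env.grab_frame("wrist");cv2.imwrite("pics/w6.png",f["pixels"][:,:,::-1])
E
```

```text
t 16.7 p [ 490.1 -225.4  142.5] yaw [-1.7997e+02  2.0000e-02  3.0000e-02] F [ 0.6  0.9 -4.2] w 23.6 55.0 q6 [-26.  64.]
now [0.953 0.501 0.037]
turned [0.953 0.501 0.037]
turn 0.005 len/40 1.08
b [ 579.6 -226.    98.4  110.6    0. ] in lifter 89.6 -0.7 -0.0
plate top z 108.8 expected 109.7 slopes [-0.002  0.001]
```

View pics/w6.png

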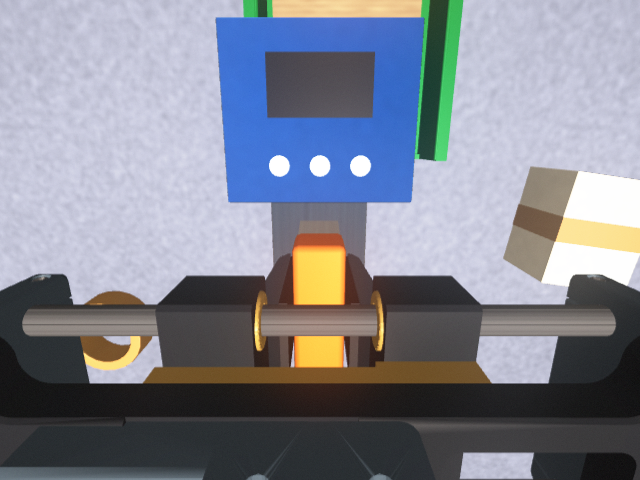

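The wrist view shows the panel square on the blade (217–423), still 20 mm left of the bin centre and 38 mm short. I move it over the stack.

Request:
{"fn": "send_rows", "kwargs": {
  "steps": [
    [[0.08,0.06,0,0,0],[0.16,0.09,0,0,0],[0.2,0.1,0,0,0],[0.2,0.1,0,0,0],[0.16,0.09,0,0,0]]
  ]
}}

```text
time_s: 17.22
ee_pos: [523.8, -244.4, 142.6]
ee_rot: [180.0, -0.1, 0.0]
force: [0.4, 0.2, -4.1]
gripper_width: 23.7
gripper_force: 55.0
```

Request:
{"fn": "send_rows", "kwargs": {
  "steps": [
    [[0.1,0.04,0,0,0],[0.04,0.02,0,0,0],[0,0,0,0,0],[0,0,0,0,0],[0,0,0,0,0]]
  ]
}}

```text
time_s: 17.63
ee_pos: [527.4, -245.9, 142.5]
ee_rot: [-180.0, 0.0, -0.0]
force: [-0.3, -0.1, -5.3]
gripper_width: 23.7
gripper_force: 55.0
```

```bash
python3 go.py 527.9 -245.3 141 0;python3 onblade.py
```

```text
t 17.63 p [ 527.4 -245.9  142.5] yaw [-1.7999e+02  3.0000e-02 -0.0000e+00] F [-0.3 -0.1 -5.3] w 23.7 55.0 q6 [-26.  64.]
now [ 0.012 -0.016  0.036]
turned [ 0.012 -0.016  0.036]
turn -0.0 len/40 0.04
b [ 616.4 -246.6   98.5  110.7   -0. ] in lifter 89.0 -0.6 -0.0
plate top z 108.7 expected 109.7 slopes [-0.002  0.001]
```

Request:
{"fn": "send_rows", "kwargs": {
  "steps": [
    [[0,0,0.1,0,0],[0,0,0.2,0,0],[0,0,0.25,0,0],[0,0,0.25,0,0],[0,0,0.25,0,0]]
  ]
}}

```text
time_s: 18.1
ee_pos: [527.3, -245.8, 99.0]
ee_rot: [-180.0, 0.1, 0.0]
force: [0.1, 0.4, -5.4]
gripper_width: 23.9
gripper_force: 55.0
```

Request:
{"fn": "send_rows", "kwargs": {
  "steps": [
    [[0,0,0.2,0,0],[0,0,0.2,0,0],[0,0,0.15,0,0],[0,0,0.08,0,0],[0,0,0,0,0]]
  ]
}}

```text
time_s: 18.52
ee_pos: [527.4, -245.9, 74.4]
ee_rot: [-180.0, 0.1, -0.0]
force: [-0.5, 0.2, -4.0]
gripper_width: 23.5
gripper_force: 55.0
```

Request:
{"fn": "send_rows", "kwargs": {
  "steps": [
    [[0,0,0,0,0],[0,0,0,0,0]]
  ]
}}

```text
time_s: 18.68
ee_pos: [528.3, -246.3, 75.9]
ee_rot: [180.0, -0.1, 0.0]
force: [0.0, 0.3, -4.7]
gripper_width: 23.6
gripper_force: 55.0
```

```bash
python3 go.py 527.9 -245.3 67.2 0;python3 onblade.py
```

```text
t 18.68 p [ 528.3 -246.3   75.9] yaw [ 1.7996e+02 -7.0000e-02  0.0000e+00] F [ 0.   0.3 -4.7] w 23.6 55.0 q6 [-26.  64.]
now [-0.011 -0.025  0.217]
turned [-0.011 -0.025  0.217]
turn 0.0 len/40 0.22
b [ 617.6 -247.1   99.   111.3    0. ] in lifter 89.3 -0.8 0.0
plate top z 42.3 expected 43.1 slopes [-0. -0.]
```

Request:
{"fn": "send_rows", "kwargs": {
  "steps": [
    [[0,-0.025,0.04,0,0],[0,0,0.04,0,0],[0,0,0.04,0,0],[0,0,0.04,0,0],[0,0,0.03,0,0]]
  ]
}}

```text
time_s: 19.15
ee_pos: [528.2, -245.3, 67.9]
ee_rot: [180.0, -0.1, -0.0]
force: [0.6, 0.8, -2.7]
gripper_width: 23.5
gripper_force: 55.0
```

Request:
{"fn": "send_rows", "kwargs": {
  "steps": [
    [[0,0,0.025,0,0],[0,0,0,0,0],[0,0,0,0,0],[0,0,0,0,0]]
  ]
}}

```text
time_s: 19.48
ee_pos: [528.0, -245.2, 66.9]
ee_rot: [180.0, -0.0, -0.0]
force: [0.5, -0.0, -2.9]
gripper_width: 23.4
gripper_force: 55.0
```

```bash
python3 go.py 527.9 -245.3 67.2 0;python3 onblade.py
```

```text
t 19.48 p [ 528.  -245.2   66.9] yaw [ 1.7998e+02 -3.0000e-02 -1.0000e-02] F [ 0.5 -0.  -2.9] w 23.4 55.0 q6 [-26.  64.]
now [-0.003  0.002 -0.007]
turned [-0.003  0.002 -0.007]
turn -0.001 len/40 0.01
b [ 617.5 -245.7  100.6  112.4    0. ] in lifter 89.5 -0.4 0.0
plate top z 36.2 expected 34.1 slopes [-0.     0.001]
```

Panel is resting on its own feet (force fell back to the lifter's weight). I draw the blade out.

Request:
{"fn": "send_rows", "kwargs": {
  "steps": [
    [[-0.1,0,0,0,0],[-0.2,0,0,0,0],[-0.3,0,0,0,0],[-0.4,0,0,0,0],[-0.4,0,0,0,0]]
  ]
}}

```text
time_s: 19.95
ee_pos: [470.6, -244.9, 66.7]
ee_rot: [-180.0, 0.0, 0.0]
force: [-0.5, 0.2, -2.9]
gripper_width: 23.8
gripper_force: 55.0
```

Request:
{"fn": "send_rows", "kwargs": {
  "steps": [
    [[-0.5,0,0,0,0],[-0.5,0,0,0,0],[-0.5,0,0,0,0],[-0.5,0,0,0,0],[-0.5,0,0,0,0]]
  ]
}}

```text
time_s: 20.37
ee_pos: [370.1, -244.8, 66.9]
ee_rot: [180.0, 0.0, 0.0]
force: [0.5, -0.3, -1.5]
gripper_width: 23.5
gripper_force: 55.0
```

Request:
{"fn": "send_rows", "kwargs": {
  "steps": [
    [[-0.3,0,0,0,0],[0,0,0,0,0],[0,0,0,0,0],[0,0,0,0,0]]
  ]
}}

```text
time_s: 20.7
ee_pos: [361.1, -245.8, 67.2]
ee_rot: [179.9, -0.1, -0.0]
force: [-0.1, -0.0, -2.6]
gripper_width: 23.6
gripper_force: 55.0
```

```bash
python3 go.py 360 -245 41.3 0;python3 - <<'E'
from workcell import env
from vis import *
f=env.grab_frame("top");h=hsv(f)
for r in rect(f,rng(h,(100,120,40),(125,255,255)),37,(380,165,440,228),k=9): print("b top",np.round(r,1))
cv2.imwrite("pics/t3.png",f["pixels"][:,:,::-1])
E
```

```text
t 20.7 p [ 361.1 -245.8   67.2] yaw [ 1.7993e+02 -1.2000e-01 -1.0000e-02] F [-0.1 -0.  -2.6] w 23.6 55.0 q6 [-36.  54.]
now [-0.028 -0.019  0.647]
turned [-0.028 -0.019  0.647]
turn -0.001 len/40 0.65
b top [ 6.175e+02 -2.444e+02  9.260e+01  1.119e+02 -1.000e-01]
```

Panel stayed put. I lower the lifter to the bench.

Request:
{"fn": "send_rows", "kwargs": {
  "steps": [
    [[0,0,0.2,0,0],[0,0,0.2,0,0],[0,0,0.15,0,0],[0,0,0.06,0,0],[0,0,0,0,0]]
  ]
}}

```text
time_s: 21.17
ee_pos: [359.6, -244.7, 41.4]
ee_rot: [-179.9, 0.1, 0.0]
force: [0.6, 0.0, -1.6]
gripper_width: 23.5
gripper_force: 55.0
```

Request:
{"fn": "send_rows", "kwargs": {
  "steps": [
    [[0,0,0,0,0],[0,0,0,0,0]]
  ]
}}

```text
time_s: 21.33
ee_pos: [360.0, -245.2, 42.3]
ee_rot: [180.0, -0.0, 0.0]
force: [-0.6, -0.0, -1.6]
gripper_width: 24.0
gripper_force: 55.0
```

```bash
python3 go.py 360 -245 41 0
```

```text
t 21.33 p [ 360.  -245.2   42.3] yaw [ 1.7999e+02 -1.0000e-02  0.0000e+00] F [-0.6 -0.  -1.6] w 24.0 55.0 q6 [-36.  54.]
now [ 0.001 -0.005  0.033]
turned [ 0.001 -0.005  0.033]
turn 0.0 len/40 0.03
```

Request:
{"fn": "send_rows", "kwargs": {
  "steps": [
    [[0,0,0.035,0,0],[0,0,0,0,0],[0,0,0,0,0.6],[0,0,0,0,0.6],[0,0,0,0,0.6]]
  ]
}}

```text
time_s: 21.75
ee_pos: [360.2, -245.4, 41.3]
ee_rot: [180.0, -0.1, -0.0]
force: [-0.5, 0.6, 0.3]
gripper_width: 40.8
gripper_force: 0.0
```

Request:
{"fn": "send_rows", "kwargs": {
  "steps": [
    [[0,0,0,0,0.6],[0,0,0,0,0.6],[0,0,-0.4,0,0.6],[0,0,-0.9,0,0.6],[0,0,-1,0,0.6]]
  ]
}}

```text
time_s: 22.17
ee_pos: [358.4, -244.1, 132.6]
ee_rot: [-179.8, 0.2, 0.0]
force: [1.4, -1.0, -0.1]
gripper_width: 54.6
gripper_force: 0.0
```

Request:
{"fn": "send_rows", "kwargs": {
  "steps": [
    [[0,0,-1,0,0.6],[0,0,-0.9,0,0.6],[0,0,0,0,0.6],[0,0,0,0,0.6]]
  ]
}}

```text
time_s: 22.5
ee_pos: [360.8, -245.8, 210.9]
ee_rot: [179.8, -0.3, 0.0]
force: [-1.0, -0.4, -0.3]
gripper_width: 55.1
gripper_force: 0.0
```

```bash
python3 go.py;python3 - <<'E'
from workcell import env
from vis import *
f=env.grab_frame("wrist");h=hsv(f);cv2.imwrite("pics/w7.png",f["pixels"][:,:,::-1])
d=f["depth"];K=f["intrinsics"];T=f["cam_to_world"]
for u,v in[(320,60),(320,100),(320,140),(300,175),(340,175)]:
    p=T[:3,:3]@(d[v,u]*np.linalg.inv(K)@[u,v,1])+T[:3,3];print(u,v,p.round(1))
f=env.grab_frame("top");h=hsv(f)
for r in rect(f,rng(h,(100,120,40),(125,255,255)),37,(380,165,440,228),k=9): print("b top",np.round(r,1))
E
```

```text
t 22.5 p [ 360.8 -245.8  210.9] yaw [179.82  -0.25   0.  ] F [-1.  -0.4 -0.3] w 55.1 0.0 q6 [-36.  54.]
320 60 [ 520.1 -247.9   -3. ]
320 100 [ 480.8 -247.9    1.2]
320 140 [ 440.2 -247.9    2.2]
300 175 [ 403.  -225.9    4.4]
340 175 [ 402.9 -270.2    2.9]
b top [ 6.161e+02 -2.444e+02  9.530e+01  1.120e+02 -1.000e-01]
```

View pics/w7.png

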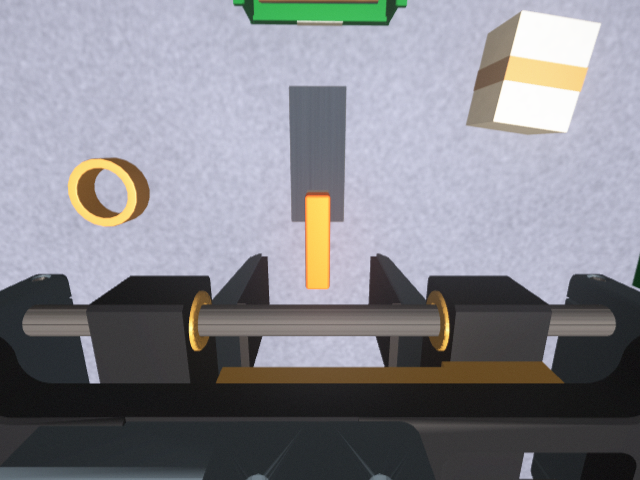

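The wrist view shows the lifter lying flat on the bench (blade 290–346, 86–221), with the tape and box untouched. The top view puts the panel at (616,-244), square. I hand the job in.

```bash
python3 -c "
from workcell import env
print(env.job_done())"
```

```text
the job is handed in; nothing more can be done
None
```

I stacked panel, separator and panel square in the bin, laid the lifter flat on the bench, and handed the job in at about 22.5 s; the hand-in returned no verdict, but my last camera check showed the top panel within about 2 mm of panel_a's centre and square.

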